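# Level the tilt bed and cap the prism stands

### The job

Push the spring-loaded tilt plate down by its raised side until it lies level and the brass catch keeps it there. Then stand every prism stand from the bench upright on the plate, one centred on each black spot (any spot), and press each red push cap straight down its shaft until it is fully home on the prism, pressing a cap only when its stand is on the plate. Leave the plate level, and leave the other things on the bench alone.

Things in the scene. Friction and masses are not known exactly. Their poses are not given: they have to be found in the camera images.
- plate (a joint): Tilt plate: aluminium sheet 250 x 250 x 10 mm on a low green base, hinged along one side, its free side held up by a spring. Value in rad: 0 level (top then 50 mm above the bench), 0.25 to 0.32 at the start, -0.012 its lower stop, to which it may harmlessly dip under a push. Pushing it level by the free side takes up to 12 N. Caught, it stays within 0.012 of 0; not caught, it springs up when let go.
- catch (a joint): Sprung brass catch at the middle of the plate's free side; by itself it snaps over the plate's edge when the plate is pushed level, best down to its stop, and then keeps it level. Bevelled nose 40 mm wide, up to 33 mm above the level plate, reaching 18 mm in over it. Value in m: 0 out (rest), up to 0.020 as the plate's edge pushes it back. Do not push it back afterwards.
- press_left (a point): Centre of a red pad mark (50 x 16 mm) painted on the top of the plate by its free side, 228 mm from the hinge line, 85 mm to the plate's +x side of the catch: a good spot to push. Axes as the plate's: z out of its top, y from the hinge to the free side. It moves with the plate.
- press_right (a point): The other red pad mark, 85 mm to the -x side of the catch, otherwise the same.
- ring1 (a point): Centre, on the plate's top, of a black spot with yellow rim (80 mm across): a place for one stand. It lies 65 mm from the hinge line and 58 mm to the -x side of the plate's middle; axes as the plate's. It moves with the plate.
- ring2 (a point): Centre, on the plate's top, of a black spot with yellow rim (80 mm across): a place for one stand. It lies 65 mm from the hinge line and 58 mm to the +x side of the plate's middle; axes as the plate's. It moves with the plate.
- ring3 (a point): Centre, on the plate's top, of a black spot with yellow rim (80 mm across): a place for one stand. It lies 175 mm from the hinge line and 58 mm to the -x side of the plate's middle; axes as the plate's. It moves with the plate.
- ring4 (a point): Centre, on the plate's top, of a black spot with yellow rim (80 mm across): a place for one stand. It lies 175 mm from the hinge line and 58 mm to the +x side of the plate's middle; axes as the plate's. It moves with the plate.
- stand1_mid (a point): Prism stand 1 (may be absent), 0.3 kg: brass foot disc 66 mm across, 10 mm high; on it a clear eight-sided glass prism (grip as a 46 mm cylinder) from 10 to 50 mm above the underside; above it a shaft with a red push cap, 86 mm high overall before pressing. This point is on its axis, 30 mm above its underside (middle of the prism); z is up. Starts upright on the bench.
- cap1 (a joint): Red toothed push cap of stand 1, 30 mm diameter, 21 mm high, closed on top, already started on the shaft, biting on it. Value in m: how far it has been pushed down; 0 to 0.003 at the start, 0.015 is home, flat on the prism. Its flat top lies 56 mm minus this value above the stand's point. It needs about 9 N to slide, then stays where it was pushed; it carries the stand's weight if lifted by it.
- stand2_mid (a point): Prism stand 2 (may be absent), 0.3 kg: brass foot disc 66 mm across, 10 mm high; on it a clear eight-sided glass prism (grip as a 46 mm cylinder) from 10 to 50 mm above the underside; above it a shaft with a red push cap, 86 mm high overall before pressing. This point is on its axis, 30 mm above its underside (middle of the prism); z is up. Starts upright on the bench.
- cap2 (a joint): Red toothed push cap of stand 2, 30 mm diameter, 21 mm high, closed on top, already started on the shaft, biting on it. Value in m: how far it has been pushed down; 0 to 0.003 at the start, 0.015 is home, flat on the prism. Its flat top lies 56 mm minus this value above the stand's point. It needs about 9 N to slide, then stays where it was pushed; it carries the stand's weight if lifted by it.
- stand3_mid (a point): Prism stand 3 (may be absent), 0.3 kg: brass foot disc 66 mm across, 10 mm high; on it a clear eight-sided glass prism (grip as a 46 mm cylinder) from 10 to 50 mm above the underside; above it a shaft with a red push cap, 86 mm high overall before pressing. This point is on its axis, 30 mm above its underside (middle of the prism); z is up. Starts upright on the bench.
- cap3 (a joint): Red toothed push cap of stand 3, 30 mm diameter, 21 mm high, closed on top, already started on the shaft, biting on it. Value in m: how far it has been pushed down; 0 to 0.003 at the start, 0.015 is home, flat on the prism. Its flat top lies 56 mm minus this value above the stand's point. It needs about 9 N to slide, then stays where it was pushed; it carries the stand's weight if lifted by it.
- stand4_mid (a point): Prism stand 4 (may be absent), 0.3 kg: brass foot disc 66 mm across, 10 mm high; on it a clear eight-sided glass prism (grip as a 46 mm cylinder) from 10 to 50 mm above the underside; above it a shaft with a red push cap, 86 mm high overall before pressing. This point is on its axis, 30 mm above its underside (middle of the prism); z is up. Starts upright on the bench.
- cap4 (a joint): Red toothed push cap of stand 4, 30 mm diameter, 21 mm high, closed on top, already started on the shaft, biting on it. Value in m: how far it has been pushed down; 0 to 0.003 at the start, 0.015 is home, flat on the prism. Its flat top lies 56 mm minus this value above the stand's point. It needs about 9 N to slide, then stays where it was pushed; it carries the stand's weight if lifted by it.
- jar_mid (a point): Squat blue jar with cork, 66 mm across, 72 mm high: its axis 30 mm up. Not part of the job; stands among the stands.
- chimney: Red tin lamp chimney standing upright, 76 mm across below, 48 mm above, 140 mm high; origin at its underside. Not part of the job.
- collar: Brass collar ring 72 mm across, 22 mm high; origin at its underside. Not part of the job.
- spatula: Bone-coloured spatula lying flat, 170 x 28 x 6 mm; origin at its underside. Not part of the job.
- polish_tin: Yellow tin 60 mm across, 70 mm high; origin at its underside. Not part of the job.
- bench_brush: Brush lying flat; origin at its underside. Not part of the job.
Things that resemble listed ones, but are neither listed nor needed, are in the scene too. What is shaped like the part that bears stand3_mid but green, orange or pink is not meant.

How it is judged (in metres and radians):
On the way:
1. the plate has been pushed level and stays level by itself, untouched (value of joint plate below 0.03 rad and contact force between the fingers and anything else below 0.1 N), for 0.3 s.
At the end, for the whole second after the job is handed in: The plate is level (below 0.03 rad) and held by its catch; every stand that is present stands upright on the plate within 18 mm of the centre of a spot, each on its own, and its cap is pushed down home (at least 13.2 of 15 mm) (value of joint plate below 0.03 rad and ((horizontal distance between stand1_mid and ring1 below 0.018 m and z of stand1_mid in the frame of ring1 between 0.024 and 0.036 m) or (horizontal distance between stand1_mid and ring2 below 0.018 m and z of stand1_mid in the frame of ring2 between 0.024 and 0.036 m) or (horizontal distance between stand1_mid and ring3 below 0.018 m and z of stand1_mid in the frame of ring3 between 0.024 and 0.036 m) or (horizontal distance between stand1_mid and ring4 below 0.018 m and z of stand1_mid in the frame of ring4 between 0.024 and 0.036 m)) and angle between each of stand1_mid, stand2_mid, stand3_mid, stand4_mid's own z axis and vertical below 0.08 rad and value of joint each of cap1, cap2, cap3, cap4 above 0.0132 m and ((horizontal distance between stand2_mid and ring1 below 0.018 m and z of stand2_mid in the frame of ring1 between 0.024 and 0.036 m) or (horizontal distance between stand2_mid and ring2 below 0.018 m and z of stand2_mid in the frame of ring2 between 0.024 and 0.036 m) or (horizontal distance between stand2_mid and ring3 below 0.018 m and z of stand2_mid in the frame of ring3 between 0.024 and 0.036 m) or (horizontal distance between stand2_mid and ring4 below 0.018 m and z of stand2_mid in the frame of ring4 between 0.024 and 0.036 m)) and ((horizontal distance between stand3_mid and ring1 below 0.018 m and z of stand3_mid in the frame of ring1 between 0.024 and 0.036 m) or (horizontal distance between stand3_mid and ring2 below 0.018 m and z of stand3_mid in the frame of ring2 between 0.024 and 0.036 m) or (horizontal distance between stand3_mid and ring3 below 0.018 m and z of stand3_mid in the frame of ring3 between 0.024 and 0.036 m) or (horizontal distance between stand3_mid and ring4 below 0.018 m and z of stand3_mid in the frame of ring4 between 0.024 and 0.036 m)) and ((horizontal distance between stand4_mid and ring1 below 0.018 m and z of stand4_mid in the frame of ring1 between 0.024 and 0.036 m) or (horizontal distance between stand4_mid and ring2 below 0.018 m and z of stand4_mid in the frame of ring2 between 0.024 and 0.036 m) or (horizontal distance between stand4_mid and ring3 below 0.018 m and z of stand4_mid in the frame of ring3 between 0.024 and 0.036 m) or (horizontal distance between stand4_mid and ring4 below 0.018 m and z of stand4_mid in the frame of ring4 between 0.024 and 0.036 m))); the robot touches nothing.
It fails at once if a cap is pressed (beyond 9 mm) while its stand is down on the bench ((value of joint cap1 above 0.009 m and height (world z) of stand1_mid below 0.055 m) or (value of joint cap2 above 0.009 m and height (world z) of stand2_mid below 0.055 m) or (value of joint cap3 above 0.009 m and height (world z) of stand3_mid below 0.055 m) or (value of joint cap4 above 0.009 m and height (world z) of stand4_mid below 0.055 m)).
It fails at once if one of the other things on the bench is moved more than 50 mm (distance of any of jar_mid, chimney, collar, spatula, polish_tin, bench_brush from where it was at the start of the episode above 0.05 m).
Of stand1, stand2, stand3, stand4 only 3 to 4 are there at a start; the rules pass over those that are not, and their reading is None.
At some moment in a run one of stand1, stand2, stand3, stand4 may be knocked a few centimetres aside while the robot is not near it.
It also fails if it takes over 210 s, if anything falls off the work surface, if the arm or the gripper's body presses on something with over 40 N, if the wrist force passes 120 N, or if a joint passes its speed limit or range.

### The arm

A 6-joint arm with a two-finger parallel gripper is mounted at the origin on the work surface. World frame = base frame: x ahead of the robot, y to its left, z up, the work surface at z = 0. Lengths are in mm, angles in rad, forces in N, time in s.
With the tool pointing down it reaches from about 300 to 775 mm from the base axis. Payload 14.6 kg.
Tool frame: the origin (TCP) lies between the finger pads; the fingertips stand 25 mm ahead of it and the grasp point (between the pads) lies 6 mm ahead of it; z points along the fingers, x is the direction in which the jaws open and shut, and the axes are right-handed (so a half turn about z gives the same grasp; the last joint's range is limited). The gripper opens to 94 mm and grips with 3 to 60 N. Pads are 16 mm wide; open, the fingers measure 119 mm over their backs; the gripper's body (75 mm by 177 mm) begins 78 mm behind the grasp point.
Start: joints at [-1.227, 0.3, 1.521, -0, 1.321, -0.067], TCP at [219.631, -504.234, 230.446] pointing down, gripper open.
Joint ranges: [-3.03, 3.03], [-0.79, 2.21], [0.23, 2.52], [-1.04, 4.18], [0, 3.07], [-2.55, 2.55]. Speed limits (rad/s): [2.22, 2.22, 2.57, 3.14, 3.14, 3.14].

### API

Orientations are given as [roll, pitch, yaw] about the fixed x, y, z axes, in that order (R = Rz(yaw) Ry(pitch) Rx(roll)).
In Python, from cell import manip gives the robot as it stands.
- The arm moves only by the tool apply_moves, never from a script. Its argument "series" is a list of rows, each a list of 3 entries, a list of its own where there are three numbers: the shift along the world's x, y, z in cm, then the turn, a rotation vector about the world's x, y, z in rad, then the opening in per cent of the stroke, from 0 (shut) to 100 (fully open). A call has exactly 10 rows; each row is the pose to reach, as a shift and turn from the pose commanded when the call began; what a row does not reach only later rows make up. A row lasts 1/8 s, in which the tool goes at most 62.5 mm and 10.7 degrees, less where a joint would pass 70% of its speed; a pose out of reach is approached as far as the arm can. A call with a gripper value outside its range is refused whole. The fingers move at their own pace and stop on an object; "grip_force" is the grip in N (left out, the last holds). Time passes only in rows, so rows that repeat a pose let the fingers close, or fill a call up. It gives the time, the measured TCP pose, the force and the opening at its end, in the units of the state.
- manip.read_state(): the state, without advancing time (a new reading comes with each control period).
- manip.camera(name): name is "scene" or "top" or "wrist"; returns (picture, depth): 480x640x3 uint8, red, green, blue; 480x640 float32, mm along the optical axis (not along the pixel's ray), 0 where there is no reading.
- manip.camera_info(name): a dict with "intrinsics" (3x3 intrinsics, pixels), "extrinsics" (4x4, takes a point from world to camera coordinates); the wrist camera has in their place "hand_eye" (4x4, takes a point from camera to tool coordinates, whose origin is the TCP and whose axes are the tool frame's). Camera axes: x right, y down, z forward; pixel columns grow to the right and rows downward; lengths in mm; the calibration is good to about 2 mm. A picture is of the moment at which its call begins: read the wrist's pose just before it. camera_info takes no time and is no camera call.
- manip.sign_off(): hands the job in, once; it reports no verdict.
The state is a dict: "clock": time; "joints": joint angles; "qd": joint speeds; "effort": joint torques, N m; "eef_pos": TCP position; "eef_rot": TCP orientation; "wrist_force": force on the tool from outside, world axes, zero at the start; "moment": the same for the moment, N m; "finger_gap": finger opening in mm.
Only numpy, scipy, OpenCV 4.12 (cv2) and the standard library are available. Lean on these libraries where they do the work, as an engineer would, in place of code of your own. Each camera call takes 0.05 s, during which the arm holds its last target.

## Working session

There is one attempt and no reset: what is moved stays moved. The work goes in short steps, Python scripts to look and compute and a tool call to move; the robot and the scene stay as the last step left them, time stands still between calls to the robot, and variables do not carry over. Pictures are saved under pics/ and viewed, and the job is handed in when it is done.

Besides the shell and the picture viewer there is one more tool, called as name(argument=value, ...), one argument or row to a line, values as JSON. apply_moves: Moves the arm, as the interface text tells. Its arguments: {"type":"object","properties":{"series":{"type":"array","items":{"type":"array"}},"grip_force":{"type":"number"}},"required":["series"]}

```bash
ls; mkdir -p pics
cat > h.py <<'E'
import numpy as np, cv2
from cell import manip
from scipy.spatial.transform import Rotation as R
def save(img,name): cv2.imwrite('pics/'+name+'.png',cv2.cvtColor(img,cv2.COLOR_RGB2BGR))
def world(name,depth,info,state=None):
    K=np.array(info['intrinsics']);v,u=np.mgrid[0:480,0:640]
    P=np.stack([(u-K[0,2])/K[0,0]*depth,(v-K[1,2])/K[1,1]*depth,depth],-1)
    if name=='wrist':
        T=np.array(info['hand_eye']);Rt=R.from_euler('xyz',state['eef_rot']).as_matrix()
        P=P@T[:3,:3].T+T[:3,3]; P=P@Rt.T+np.array(state['eef_pos'])
    else:
        T=np.array(info['extrinsics']); P=(P-T[:3,3])@T[:3,:3]
    P[depth<=0]=np.nan
    return P
def look(name,tag):
    s=manip.read_state(); img,d=manip.camera(name); info=manip.camera_info(name)
    save(img,tag); W=world(name,d,info,s); np.savez('/tmp/'+tag+'.npz',img=img,W=W)
    return img,d,W,s
E
python3 - <<'E'
from h import *
s=manip.read_state();print(s)
for n in ['scene','top']:
    img,d,W,_=look(n,n+'0'); print(n,(d>0).mean(),np.nanmin(W[...,2]),np.nanmax(W[...,2]))
    print(manip.camera_info(n))
print(manip.camera_info('wrist'))
E
```

```text
pics
{'clock': 0.0, 'joints': array([-1.22659088e+00,  3.00480984e-01,  1.52156352e+00, -7.08589860e-06,
        1.32066596e+00, -6.66115329e-02]), 'qd': array([ 0.00049434,  0.00084127,  0.00038668, -0.00073749,  0.00101463,
       -0.00035659]), 'effort': array([ 2.42406713e-03, -5.31804657e+01, -3.52726829e+01,  7.08469399e-02,
        2.44584493e-02, -1.20917139e-04]), 'eef_pos': array([ 219.5630431 , -504.03495582,  229.88831371]), 'eef_rot': array([-3.14152510e+00,  1.11578428e-03, -1.15997755e+00]), 'wrist_force': array([ 0.36001386,  0.54844602, -0.24117532]), 'moment': array([ 0.07278204,  0.00065074, -0.0326908 ]), 'finger_gap': 93.97201528704572}
scene 0.996015625 -768.7540293874073 604.6094346897627
{'intrinsics': array([[461.87500046,   0.        , 326.27152435],
       [  0.        , 461.87500046, 239.09827524],
       [  0.        ,   0.        ,   1.        ]]), 'extrinsics': array([[ 5.99645218e-01,  8.00140233e-01,  1.41851975e-02,
        -3.06622511e+02],
       [ 6.13368023e-01, -4.48143881e-01, -6.50343548e-01,
        -2.51582297e+02],
       [-5.14009029e-01, 
[... 556 characters left out ...]
02],
       [ 9.72819024e-02, -4.63545908e-03, -9.95246072e-01,
         1.48207605e+03],
       [ 0.00000000e+00,  0.00000000e+00,  0.00000000e+00,
         1.00000000e+00]])}
{'intrinsics': array([[364.7777717 ,   0.        , 317.69878514],
       [  0.        , 364.7777717 , 240.03762932],
       [  0.        ,   0.        ,   1.        ]]), 'hand_eye': array([[ 9.99999786e-01, -6.01195679e-04, -2.58094195e-04,
         1.50233462e-01],
       [ 6.49346342e-04,  9.60237910e-01,  2.79182260e-01,
        -8.14446789e+01],
       [ 7.99886623e-05, -2.79182368e-01,  9.60238095e-01,
        -1.53574445e+02],
       [ 0.00000000e+00,  0.00000000e+00,  0.00000000e+00,
         1.00000000e+00]])}
```

View pics/scene0.png

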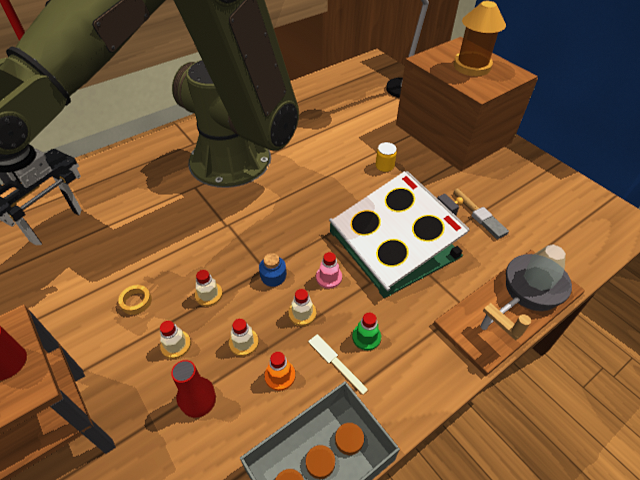

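View pics/top0.png

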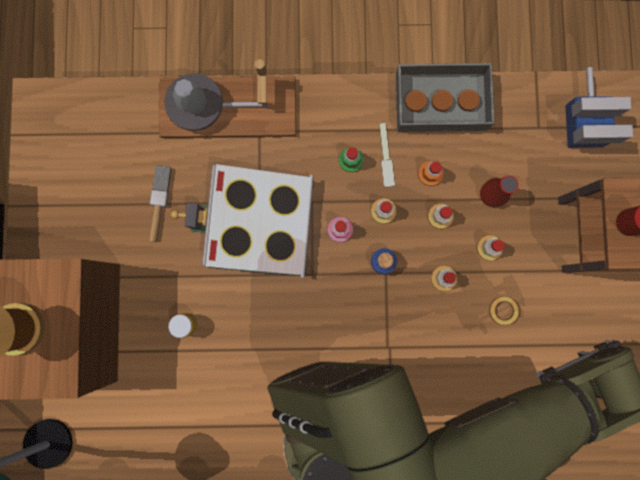

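The scene shows four clear stands: top-view pixels (384,210), (441,215), (491,247) and (445,278). The pink, green and orange ones are decoys. The plate's spots are near (240,195), (285,200), (236,241) and (280,246), and the catch is on its left side at about (200,216).

```bash
cat >> h.py <<'E'
def caps(img,W,zmin=60,zmax=150):
    hsv=cv2.cvtColor(img,cv2.COLOR_RGB2HSV)
    m=(((hsv[...,0]<8)|(hsv[...,0]>172))&(hsv[...,1]>170)&(hsv[...,2]>110)&(W[...,2]>zmin)&(W[...,2]<zmax)).astype(np.uint8)
    n,l,st,c=cv2.connectedComponentsWithStats(m); out=[]
    for i in range(1,n):
        if st[i,4]<20: continue
        P=W[l==i]; zt=np.percentile(P[:,2],90); T=P[P[:,2]>zt-4]
        out.append((c[i].round(),st[i,4],((T.min(0)+T.max(0))/2).round(1),np.ptp(T,axis=0).round(0),round(zt,1)))
    return out
E
python3 - <<'E'
from h import *
for n in ['top0','scene0']:
    f=np.load('/tmp/'+n+'.npz');img,W=f['img'],f['W']
    print(n)
    for c in caps(img,W): print(*c)
    hsv=cv2.cvtColor(img,cv2.COLOR_RGB2HSV)
    dark=((hsv[...,2]<45)&(W[...,2]>35)&(W[...,2]<150)).astype(np.uint8)
    k,l,st,c=cv2.connectedComponentsWithStats(dark)
    for i in range(1,k):
        if st[i,4]>150: P=W[l==i];print('dark',c[i].round(),st[i,4],np.nanmedian(P,0).round(1),np.nanmean(P,0).round(1),np.ptp(P,axis=0).round())
    red=(((hsv[...,0]<8)|(hsv[...,0]>172))&(hsv[...,1]>170)&(hsv[...,2]>80)).astype(np.uint8)
    k,l,st,c=cv2.connectedComponentsWithStats(red)
    for i in range(1,k):
        if st[i,4]>30: P=W[l==i];print('red',c[i].round(),st[i,4],np.nanmedian(P,0).round(1),np.ptp(P,axis=0).round())
f=np.load('/tmp/top0.npz');W=f['W']
for y in [195,215,240]: print([(x,*W[y,x].round()) for x in range(165,330,6)])
E
```

```text
top0
[352. 153.] 82 [734.3 -55.7  89.5] [23. 23.  7.] 89.8
[436. 167.] 88 [ 694.7 -264.8   90.2] [26. 23.  8.] 90.0
[220. 181.] 61 [661.  267.8 118.9] [40. 10.  8.] 118.7
[386. 206.] 78 [ 596.5 -137.7   89.1] [22. 23.  6.] 90.2
[446. 212.] 87 [ 581.2 -287.7   86.8] [25. 25.  6.] 87.6
[340. 226.] 73 [549.7 -25.2  89.5] [20. 22.  6.] 90.5
[212. 250.] 62 [493.7 285.  117.7] [41. 12.  8.] 117.8
[498. 245.] 92 [ 495.9 -412.4   89.4] [22. 25.  8.] 89.4
[449. 277.] 78 [ 420.  -290.7   88.8] [20. 22.  7.] 89.3
dark [ 99. 356.] 190 [245.7 548.6 126.2] [245.1 548.6 126.6] [158.   7.  45.]
red [352. 153.] 82 [734.  -56.9  87.1] [24. 23. 12.]
red [435. 167.] 90 [ 694.7 -264.5   85.8] [27. 26. 17.]
red [220. 181.] 61 [662.  269.2 114.8] [43. 12. 15.]
red [491. 191.] 302 [ 635.6 -407.3   56.4] [ 59.  46. 139.]
red [386. 206.] 78 [ 597.3 -138.8   85.8] [23. 23. 13.]
red [446. 212.] 88 [ 581.6 -288.    84. ] [nan nan nan]
red [637. 217.] 103 [ 531.1 -626.3  341.8] [45. 14. 13.]
red [340. 226.] 73 [550.2 -24.   86.8] [20. 22. 12.]
red [212. 250.] 62 [492.7 285.7 114.6] [41. 12. 14.]
red [498. 245.] 9
[... 6452 characters left out ...]
np.float64(82.0)), (267, np.float64(518.0), np.float64(157.0), np.float64(80.0)), (273, np.float64(519.0), np.float64(144.0), np.float64(69.0)), (279, np.float64(519.0), np.float64(129.0), np.float64(69.0)), (285, np.float64(518.0), np.float64(114.0), np.float64(69.0)), (291, np.float64(519.0), np.float64(99.0), np.float64(62.0)), (297, np.float64(519.0), np.float64(84.0), np.float64(56.0)), (303, np.float64(519.0), np.float64(69.0), np.float64(59.0)), (309, np.float64(523.0), np.float64(56.0), np.float64(6.0)), (315, np.float64(523.0), np.float64(40.0), np.float64(2.0)), (321, np.float64(523.0), np.float64(25.0), np.float64(2.0)), (327, np.float64(523.0), np.float64(9.0), np.float64(-2.0))]
```

apply_moves(
  series=[
    [[1.4,4,0],[0,0,-0.04],60],
    [[2.8,8,0],[0,0,-0.08],40],
    [[4.2,12,0],[0,0,-0.12],20],
    [[5.6,16,0],[0,0,-0.16],0],
    [[7,20,0],[0,0,-0.2],0],
    [[8.4,24,0],[0,0,-0.24],0],
    [[9.8,28,0],[0,0,-0.28],0],
    [[11.2,32,0],[0,0,-0.32],0],
    [[12.6,36,0],[0,0,-0.36],0],
    [[13.7,39.6,0],[0,0,-0.4],0],
  ],
  grip_force=30,
)

```text
clock: 1.35
eef_pos: [356.8, -106.8, 230.4]
eef_rot: [3.142, 0.0, -1.561]
wrist_force: [-0.0, -0.5, -0.8]
finger_gap: 1.1
```

apply_moves(
  series=[
    [[1.4,4,0],[0,0,0],0],
    [[2.8,8,0],[0,0,0],0],
    [[4.2,12,0],[0,0,0],0],
    [[5.6,16,0],[0,0,0],0],
    [[7,20,0],[0,0,0],0],
    [[8.4,24,0],[0,0,0],0],
    [[9.8,28,0],[0,0,0],0],
    [[11.2,32,0],[0,0,0],0],
    [[12.6,36,0],[0,0,0],0],
    [[13.6,39.5,0],[0,0,0],0],
  ],
)

```text
clock: 2.6
eef_pos: [492.8, 288.2, 230.0]
eef_rot: [3.141, -0.0, -1.56]
wrist_force: [-0.2, 0.0, 0.9]
finger_gap: 0.5
```

apply_moves(
  series=[
    [[0,0,-3],[0,0,0],0],
    [[0,0,-6],[0,0,0],0],
    [[0,0,-8],[0,0,0],0],
    [[0,0.1,-9.5],[0,0,0],0],
    [[0,0.3,-11],[0,0,0],0],
    [[0,0.5,-12.5],[0,0,0],0],
    [[0,0.7,-14],[0,0,0],0],
    [[0,0.8,-15],[0,0,0],0],
    [[0,0.8,-15.6],[0,0,0],0],
    [[0,0.8,-15.9],[0,0,0],0],
  ],
)

```text
clock: 3.85
eef_pos: [493.5, 295.3, 72.3]
eef_rot: [-3.139, 0.001, -1.56]
wrist_force: [-0.7, -0.5, 21.3]
finger_gap: 0.4
```

Run:
```python
from h import *
print(manip.read_state()['wrist_force'])
img,d,W,s=look('top','top1');look('scene','scene1')
for y in [195,215]: print([(x,*W[y,x].round()) for x in range(189,300,12)])
```

```text
[-0.7003855  -0.51683835 21.25515422]
[(189, np.float64(647.0), np.float64(371.0), np.float64(1.0)), (201, np.float64(647.0), np.float64(339.0), np.float64(-0.0)), (213, np.float64(638.0), np.float64(298.0), np.float64(47.0)), (225, np.float64(637.0), np.float64(267.0), np.float64(50.0)), (237, np.float64(638.0), np.float64(238.0), np.float64(44.0)), (249, np.float64(637.0), np.float64(206.0), np.float64(50.0)), (261, np.float64(637.0), np.float64(176.0), np.float64(43.0)), (273, np.float64(636.0), np.float64(145.0), np.float64(47.0)), (285, np.float64(636.0), np.float64(115.0), np.float64(47.0)), (297, np.float64(635.0), np.float64(84.0), np.float64(49.0))]
[(189, np.float64(583.0), np.float64(350.0), np.float64(83.0)), (201, np.float64(549.0), np.float64(266.0), np.float64(330.0)), (213, np.float64(585.0), np.float64(296.0), np.float64(60.0)), (225, np.float64(586.0), np.float64(267.0), np.float64(49.0)), (237, np.float64(586.0), np.float64(236.0), np.float64(51.0)), (249, np.float64(586.0), np.float64(207.0), np.float64(46.0)), (261, np.float64(585.0), np.float64(176.0), np.float64(46.0)), (273, np.float64(585.0), np.float64(146.0), np.float64(45.0)), (285, np.float64(584.0), np.float64(115.0), np.float64(47.0)), (297, np.float64(584.0), np.float64(84.0), np.float64(48.0))]
```

View pics/scene1.png

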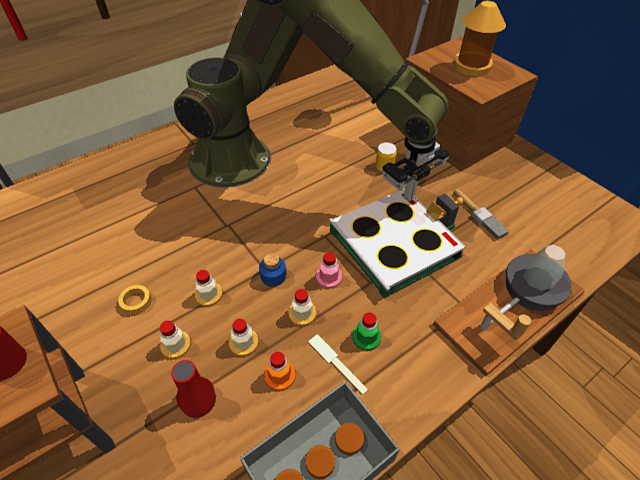

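The plate is down at its stop with 21 N on it, and the catch nose (about 440,210) appears to be over its edge. I'll lift off and check.

apply_moves(
  series=[
    [[0,0,0.5],[0,0,0],0],
    [[0,0,2],[0,0,0],0],
    [[0,0,5],[0,0,0],0],
    [[0,0,9],[0,0,0],0],
    [[0,-4,13],[0,0,0],0],
    [[0,-9,15],[0,0,0],20],
    [[0,-14,16],[0,0,0],40],
    [[0,-19,16],[0,0,0],60],
    [[0,-24,16],[0,0,0],80],
    [[0,-28,16],[0,0,0],100],
  ],
)

```text
clock: 5.2
eef_pos: [492.3, 13.0, 232.1]
eef_rot: [-3.141, -0.0, -1.561]
wrist_force: [-0.5, 0.4, -0.0]
finger_gap: 46.9
```

```bash
cat > plate.py <<'E'
from h import *
import sys
t=sys.argv[1]
for n in ['scene','top']:
    img,d,W,s=look(n,n+t)
    print(n)
    for c in caps(img,W): print(*c)
    hsv=cv2.cvtColor(img,cv2.COLOR_RGB2HSV)
    dark=((hsv[...,2]<(45 if n=='scene' else 60))&(W[...,2]>30)&(W[...,2]<110)&(W[...,0]>440)&(W[...,1]>50)&(W[...,1]<300)).astype(np.uint8)
    k,l,st,c=cv2.connectedComponentsWithStats(dark)
    for i in range(1,k):
        if st[i,4]>150: P=W[l==i];print('dark',c[i].round(),st[i,4],np.nanmean(P,0).round(1),np.ptp(P,axis=0).round())
    K=manip.camera_info(n);T=K['extrinsics'];k=K['intrinsics'];Rr=T[:3,:3];cam=-Rr.T@T[:3,3]
    yel=((abs(hsv[...,0].astype(int)-28)<6)&(hsv[...,1]>150)&(hsv[...,2]>120)).astype(np.uint8)
    cs,_=cv2.findContours(dark,cv2.RETR_EXTERNAL,cv2.CHAIN_APPROX_NONE)
    for q in cs:
        if cv2.contourArea(q)<250: continue
        (u,v),_,_=cv2.fitEllipse(q)
        r=Rr.T@np.array([(u-k[0,2])/k[0,0],(v-k[1,2])/k[1,1],1]);p=cam+r*(50-cam[2])/r[2]
        print('spot ray@50',round(u),round(v),p.round(1))
E
python3 plate.py 2
```

```text
scene
[329. 257.] 91 [553.1 -24.   87.3] [27. 28.  6.] 88.3
[202. 274.] 97 [ 419.9 -290.9   86.5] [27. 27.  6.] 87.4
[301. 294.] 110 [ 599.4 -137.3   86.5] [27. 28.  7.] 87.1
[369. 318.] 123 [736.8 -56.2  87.2] [27. 29.  6.] 88.2
[239. 324.] 129 [ 583.3 -286.9   84.8] [30. 29.  6.] 85.7
[166. 326.] 134 [ 497.9 -412.2   86.3] [27. 29.  5.] 87.7
[277. 358.] 151 [ 697.5 -264.2   86.5] [28. 28.  5.] 87.8
[184. 374.] 101 [ 641.1 -428.9  140.8] [44. 43.  6.] 141.3
[201. 392.] 52 [ 662.2 -420.    81.2] [ 4.  8. 12.] 78.2
dark [399. 211.] 349 [516.3 241.9  51.8] [67. 67. 10.]
dark [366. 226.] 390 [505.8 132.5  51.2] [68. 68. 11.]
dark [427. 239.] 418 [632.  230.8  51.8] [69. 70.  9.]
dark [392. 256.] 460 [621.3 120.9  51.4] [69. 69.  9.]
dark [522. 297.] 199 [889.6 285.8  48.1] [108.  25.  32.]
spot ray@50 392 256 [620.7 121.7  50. ]
spot ray@50 427 239 [631.2 232.   50. ]
spot ray@50 366 226 [505.1 133.2  50. ]
spot ray@50 399 211 [515.3 243.1  50. ]
top
[352. 152.] 82 [734.2 -55.7  90.3] [22. 23.  7.] 90.5
[435. 167.] 88 [ 695.  -263.8   89.5] [26. 25.  8.] 89.3
[386. 206.] 78 [ 596.7 -137.6   90.4] [23. 23. 10.] 89.5
[446. 212.] 87 [ 582.3 -287.9   88.1] [23. 26.  9.] 87.6
[498. 245.] 93 [ 495.8 -413.    91.4] [22. 25. 11.] 89.9
dark [240. 197.] 485 [631.2 228.9  52. ] [63. 62. 21.]
dark [283. 201.] 503 [620.3 119.4  51.4] [63. 62. 19.]
dark [235. 242.] 519 [515.7 240.   52. ] [64. 63. 22.]
dark [275. 246.] 355 [504.9 139.8  51.5] [61. 43. 16.]
spot ray@50 275 246 [504.8 139.7  50. ]
spot ray@50 235 242 [515.8 240.3  50. ]
spot ray@50 283 201 [620.4 119.5  50. ]
spot ray@50 240 197 [631.5 229.3  50. ]
```

View pics/scene2.png

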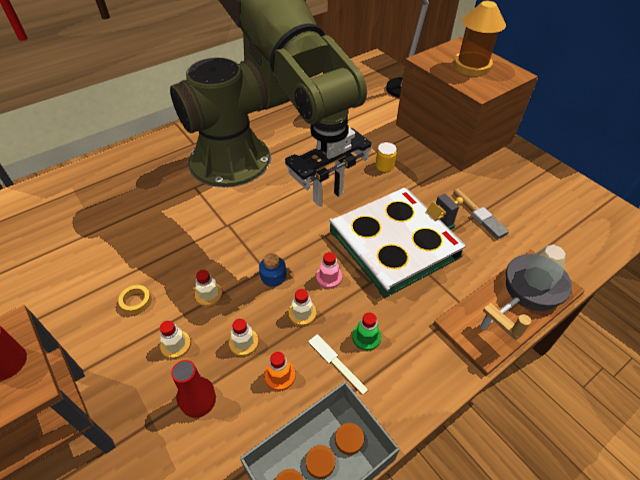

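The plate is latched level, with the spots at z≈51 mm. The ring centres are (516,241), (505,132), (631,230) and (621,120). First I'll take the stand at (598,-138).

apply_moves(
  series=[
    [[3,-4.2,0],[0,0,0],100],
    [[6,-8.4,0],[0,0,0],100],
    [[9,-12.6,0],[0,0,0],100],
    [[10.5,-15.2,-1],[0,0,0],100],
    [[10.5,-15.2,-4],[0,0,0],100],
    [[10.5,-15.2,-8],[0,0,0],100],
    [[10.5,-15.2,-12],[0,0,0],100],
    [[10.5,-15.2,-15.5],[0,0,0],100],
    [[10.5,-15.2,-18],[0,0,0],100],
    [[10.5,-15.2,-18.7],[0,0,0],100],
  ],
)

```text
clock: 6.55
eef_pos: [597.2, -136.4, 43.2]
eef_rot: [3.139, 0.001, -1.559]
wrist_force: [0.6, 1.1, 0.8]
finger_gap: 93.8
```

apply_moves(
  series=[
    [[0,0,0],[0,0,0],30],
    [[0,0,0],[0,0,0],30],
    [[0,0,0],[0,0,0],30],
    [[0,0,0],[0,0,0],30],
    [[0,0,0],[0,0,0],30],
    [[0,0,0],[0,0,0],30],
    [[0,0,0.5],[0,0,0],30],
    [[0,0,2],[0,0,0],30],
    [[0,0,5],[0,0,0],30],
    [[0,0,8],[0,0,0],30],
  ],
  grip_force=30,
)

```text
clock: 7.8
eef_pos: [597.6, -137.2, 126.1]
eef_rot: [-3.141, -0.0, -1.56]
wrist_force: [-0.1, -0.6, -3.2]
finger_gap: 45.4
```

Run:
```python
from h import *
for n in ['scene','top']:
    img,d,W,s=look(n,n+'3'); print(n,s['finger_gap'],s['eef_pos'])
    for c in caps(img,W,60,200): print(*c)
```

```text
scene 45.43430934309346 [ 597.57562776 -137.18626541  126.14558537]
[331. 257.] 53 [556.9 -21.4  87. ] [18. 24.  6.] 88.0
[202. 274.] 95 [ 420.  -290.4   85.5] [27. 28.  5.] 86.8
[369. 318.] 123 [736.8 -55.4  86.9] [27. 27.  6.] 88.0
[239. 324.] 122 [ 582.9 -287.    86. ] [26. 26.  7.] 86.1
[166. 326.] 135 [ 498.7 -411.8   86.7] [31. 28.  7.] 87.3
[277. 358.] 151 [ 698.  -264.3   86.8] [28. 28.  6.] 88.1
[184. 374.] 101 [ 640.9 -428.9  140.6] [45. 43.  6.] 141.7
[201. 391.] 106 [ 660.8 -418.8   94.5] [ 7. 11. 14.] 91.3
top 45.67632721867865 [ 599.11991576 -137.57934242  130.57728561]
[352. 153.] 80 [736.3 -56.8  90. ] [24. 20.  7.] 90.7
[436. 167.] 94 [ 694.3 -265.7   89.4] [26. 25.  5.] 90.8
[340. 226.] 67 [549.6 -25.2  90.1] [20. 17.  7.] 90.1
[498. 245.] 92 [ 497.2 -412.9   88.8] [25. 25.  8.] 88.5
```

View pics/scene3.png

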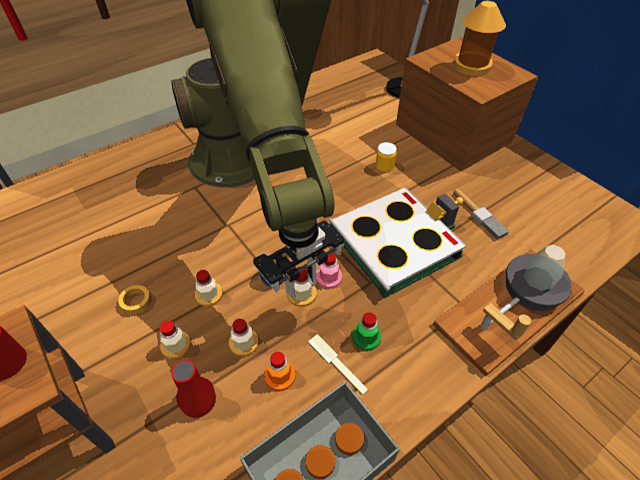

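Held: gap 45.4 mm and 3.2 N of weight. Carrying it to the ring at (631,230).

apply_moves(
  series=[
    [[0.2,2,3],[0,0,0],30],
    [[0.6,6,5],[0,0,0],30],
    [[1.1,11,5.5],[0,0,0],30],
    [[1.6,16,5.5],[0,0,0],30],
    [[2.1,21,5.5],[0,0,0],30],
    [[2.6,26,5.5],[0,0,0],30],
    [[3,31,5.5],[0,0,0],30],
    [[3.3,35,4.5],[0,0,0],30],
    [[3.4,36.7,2],[0,0,0],30],
    [[3.4,36.7,-1],[0,0,0],30],
  ],
)

```text
clock: 9.15
eef_pos: [631.1, 231.3, 112.7]
eef_rot: [3.141, -0.0, -1.558]
wrist_force: [0.9, 0.1, -3.4]
finger_gap: 45.5
```

apply_moves(
  series=[
    [[0,0,-0.5],[0,0,0],30],
    [[0,0,-1],[0,0,0],30],
    [[0,0,-1.4],[0,0,0],30],
    [[0,0,-1.7],[0,0,0],30],
    [[0,0,-1.8],[0,0,0],30],
    [[0,0,-1.8],[0,0,0],30],
    [[0,0,-1.8],[0,0,0],30],
    [[0,0,-1.8],[0,0,0],30],
    [[0,0,-1.8],[0,0,0],30],
    [[0,0,-1.8],[0,0,0],30],
  ],
)

```text
clock: 10.4
eef_pos: [631.6, 229.8, 96.5]
eef_rot: [-3.142, 0.0, -1.56]
wrist_force: [-0.7, 0.2, -3.3]
finger_gap: 45.2
```

Run:
```python
from h import *
s=manip.read_state();print(s['eef_pos'],s['wrist_force'])
look('scene','scene4')
cv2.imwrite('pics/s4c.png',cv2.resize(cv2.imread('pics/scene4.png')[140:320,280:520],None,fx=3,fy=3))
```

```text
[631.63410947 229.78030832  96.46589613] [-0.69189546  0.18975547 -3.25846205]
```

View pics/s4c.png

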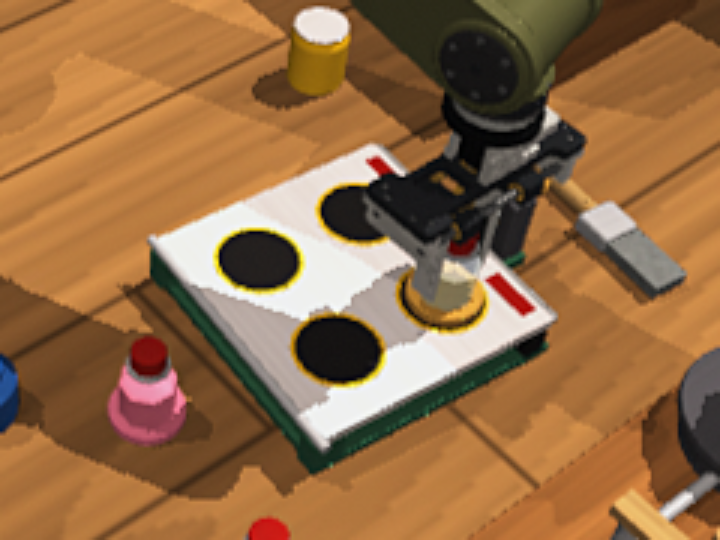

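It is centred and hovering about 2 mm above the plate. I'll set it down, release, rise and close the fingers for the press.

apply_moves(
  series=[
    [[0,0,-0.2],[0,0,0],30],
    [[0,0,-0.2],[0,0,0],30],
    [[0,0,-0.2],[0,0,0],75],
    [[0,0,-0.2],[0,0,0],75],
    [[0,0,-0.2],[0,0,0],75],
    [[0,0,-0.2],[0,0,0],75],
    [[0,0,2],[0,0,0],75],
    [[0,0,5],[0,0,0],75],
    [[0,0,8.5],[0,0,0],75],
    [[0,0,8.5],[0,0,0],75],
  ],
)

```text
clock: 11.7
eef_pos: [632.6, 230.1, 184.6]
eef_rot: [-3.137, 0.001, -1.56]
wrist_force: [-0.2, 0.1, -0.1]
finger_gap: 70.4
```

apply_moves(
  series=[
    [[0,0,0],[0,0,0],0],
    [[0,0,0],[0,0,0],0],
    [[0,0,0],[0,0,0],0],
    [[0,0,0],[0,0,0],0],
    [[0,0,0],[0,0,0],0],
    [[0,0,0],[0,0,0],0],
    [[0,0,0],[0,0,0],0],
    [[0,0,0],[0,0,0],0],
    [[0,0,0],[0,0,0],0],
    [[0,0,0],[0,0,0],0],
  ],
)

```text
clock: 12.95
eef_pos: [631.6, 229.8, 181.5]
eef_rot: [3.142, 0.0, -1.56]
wrist_force: [-0.7, -0.2, -0.4]
finger_gap: 0.5
```

Run:
```python
from h import *
s=manip.read_state();print(s['eef_pos'],s['wrist_force'],s['finger_gap'])
for n in ['scene','top']:
    img,d,W,s=look(n,n+'5')
    for c in caps(img,W,60,200): print(*c)
cv2.imwrite('pics/s5c.png',cv2.resize(cv2.imread('pics/scene5.png')[140:320,280:520],None,fx=3,fy=3))
```

```text
[631.61974869 229.76819082 181.45553987] [-0.66967989 -0.24369152 -0.35402509] 0.5233619728182427
[329. 257.] 83 [552.  -23.4  87.2] [27. 25.  5.] 88.4
[202. 275.] 104 [ 420.7 -290.8   85.5] [26. 27.  6.] 86.6
[369. 318.] 123 [737.2 -55.1  87.4] [28. 28.  6.] 88.2
[239. 324.] 128 [ 583.  -286.8   84.6] [27. 27.  5.] 85.9
[166. 326.] 133 [ 499.5 -412.5   87.3] [29. 28.  7.] 87.6
[277. 358.] 152 [ 697.6 -264.4   86.6] [29. 28.  6.] 87.8
[184. 374.] 102 [ 641.4 -428.9  141.1] [43. 43.  6.] 141.8
[352. 153.] 81 [734.  -56.9  90. ] [23. 20.  7.] 90.5
[436. 167.] 90 [ 694.6 -265.6   90.9] [25. 25.  7.] 90.9
[446. 212.] 87 [ 581.3 -287.5   87.5] [25. 25.  7.] 87.9
[340. 226.] 59 [549.5 -23.9  90.7] [20. 20.  8.] 90.6
[498. 245.] 94 [ 498.3 -413.    88.9] [22. 25.  7.] 89.3
[449. 277.] 84 [ 420.  -289.8   89.9] [20. 25.  9.] 89.4
```

View pics/s5c.png

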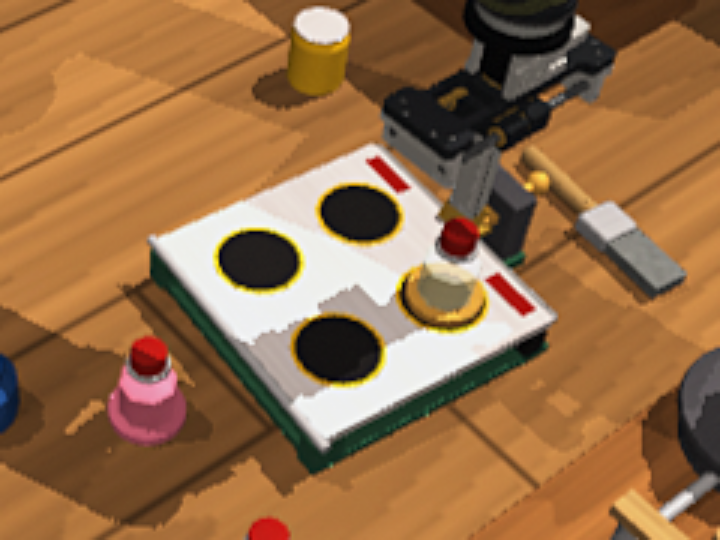

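apply_moves(
  series=[
    [[0,0,-1],[0,0,0],0],
    [[0,0,-1.6],[0,0,0],0],
    [[0,0,-2],[0,0,0],0],
    [[0,0,-2.4],[0,0,0],0],
    [[0,0,-2.8],[0,0,0],0],
    [[0,0,-3.2],[0,0,0],0],
    [[0,0,-3.5],[0,0,0],0],
    [[0,0,-3.7],[0,0,0],0],
    [[0,0,-3.8],[0,0,0],0],
    [[0,0,-3.8],[0,0,0],0],
  ],
)

```text
clock: 14.3
eef_pos: [631.7, 230.5, 144.9]
eef_rot: [-3.14, 0.001, -1.56]
wrist_force: [-5.1, 2.0, 10.9]
finger_gap: 0.5
```

apply_moves(
  series=[
    [[0,0,-0.1],[0,0,0],0],
    [[0,0,-0.2],[0,0,0],0],
    [[0,0,-0.3],[0,0,0],0],
    [[0,0,-0.3],[0,0,0],0],
    [[0,0,-0.3],[0,0,0],0],
    [[0,0,-0.3],[0,0,0],0],
    [[0,0,-0.3],[0,0,0],0],
    [[0,0,-0.3],[0,0,0],0],
    [[0,0,-0.3],[0,0,0],0],
    [[0,0,-0.3],[0,0,0],0],
  ],
)

```text
clock: 15.55
eef_pos: [632.0, 230.9, 143.8]
eef_rot: [-3.138, 0.002, -1.559]
wrist_force: [-10.4, 2.0, 22.6]
finger_gap: 0.4
```

apply_moves(
  series=[
    [[0,0,0.5],[0,0,0],0],
    [[0,0,2],[0,0,0],0],
    [[0,0,5],[0,0,0],0],
    [[0,-1,7],[0,0,0],0],
    [[-0.5,-5,7],[0,0,0],0],
    [[-1,-10,7],[0,0,0],20],
    [[-1.5,-15,7],[0,0,0],60],
    [[-2,-20,7],[0,0,0],100],
    [[-2.5,-25,7],[0,0,0],100],
    [[-3,-30,7],[0,0,0],100],
  ],
)

```text
clock: 16.8
eef_pos: [601.1, -72.4, 210.9]
eef_rot: [-3.141, -0.0, -1.56]
wrist_force: [-0.4, 1.2, 0.7]
finger_gap: 46.8
```

```bash
python3 plate.py 6
python3 - <<'E'
import cv2
cv2.imwrite('pics/s6c.png',cv2.resize(cv2.imread('pics/scene6.png')[140:320,280:520],None,fx=3,fy=3))
E
```

```text
scene
[432. 222.] 50 [633.6 228.6 124.1] [27. 28.  7.] 124.1
[329. 257.] 91 [553.1 -22.9  86.8] [27. 28.  6.] 87.6
[202. 275.] 97 [ 420.9 -290.6   85.7] [28. 28.  5.] 86.9
[369. 318.] 123 [737.8 -55.6  87.1] [27. 27.  5.] 88.6
[239. 324.] 123 [ 583.1 -286.7   85. ] [29. 27.  6.] 86.2
[166. 326.] 135 [ 498.8 -412.2   86.6] [27. 28.  5.] 87.8
[277. 358.] 152 [ 697.3 -264.1   86.5] [29. 29.  5.] 87.7
[184. 374.] 102 [ 641.8 -428.9  141.3] [43. 43.  7.] 142.0
[200. 389.] 139 [ 658.6 -417.1   95.7] [11. 16. 14.] 92.5
dark [399. 211.] 348 [516.5 241.7  52. ] [65. 68. 10.]
dark [366. 226.] 388 [505.5 132.6  51.1] [67. 67. 10.]
dark [392. 256.] 460 [621.3 121.   51.3] [67. 67. 11.]
dark [522. 297.] 205 [890.2 285.9  47.9] [107.  26.  33.]
spot ray@50 392 256 [620.7 121.7  50. ]
spot ray@50 366 226 [504.9 133.2  50. ]
spot ray@50 399 211 [515.3 243.1  50. ]
top
[353. 150.] 29 [740.7 -58.2  88.1] [16. 18.  4.] 89.6
[435. 167.] 88 [ 695.  -266.1   90.7] [25. 25.  9.] 90.2
[237. 194.] 23 [629.6 227.6 125.8] [20. 20.  9.] 125.4
[498. 245.] 93 [ 498.1 -413.    90.2] [22. 25.  9.] 89.6
dark [283. 201.] 486 [620.5 119.2  51. ] [63. 62. 19.]
dark [235. 243.] 463 [515.  240.6  51.8] [64. 64. 20.]
dark [279. 246.] 504 [505.2 130.6  51.2] [61. 61. 19.]
spot ray@50 279 246 [505.2 130.6  50. ]
spot ray@50 235 243 [515.4 240.6  50. ]
spot ray@50 283 201 [620.7 119.5  50. ]
```

View pics/s6c.png

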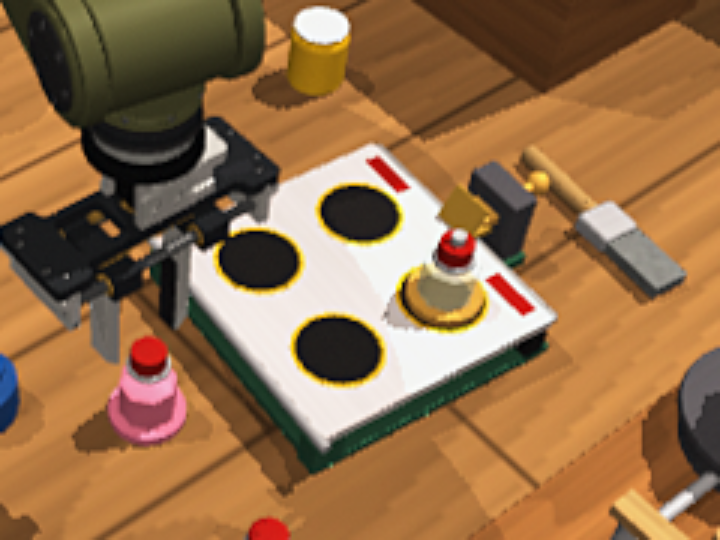

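Run:
```python
import cv2,numpy as np
a=cv2.imread('pics/scene6.png')[205:250,405:450];b=cv2.imread('pics/scene5.png')[205:250,405:450];c=cv2.imread('pics/scene2.png')[300:345,220:265]
cv2.imwrite('pics/z6.png',cv2.resize(np.hstack([b,a,c]),None,fx=5,fy=5,interpolation=cv2.INTER_NEAREST))
W=np.load('/tmp/scene6.npz')['W']
print(W[212:240,432,2].round().tolist()); print(W[226,424:442,2].round().tolist())
```

```text
[62.0, 63.0, 62.0, 59.0, 56.0, 131.0, 130.0, 130.0, 130.0, 125.0, 120.0, 123.0, 123.0, 121.0, 118.0, 115.0, 111.0, 109.0, 105.0, 108.0, 102.0, 100.0, 100.0, 96.0, 92.0, 87.0, 85.0, 79.0]
[101.0, 106.0, 106.0, 109.0, 113.0, 117.0, 117.0, 118.0, 118.0, 118.0, 117.0, 118.0, 117.0, 109.0, 107.0, 100.0, 54.0, 53.0]
```

View pics/z6.png

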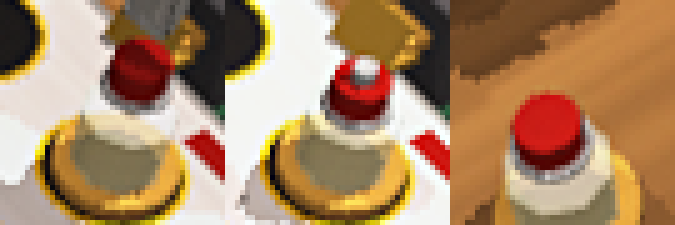

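The cap is home: its top reads about 122 mm and it sits on the prism with the shaft pip showing above it. Next is the stand at (582.5,-287).

apply_moves(
  series=[
    [[-0.5,-5.5,0],[0,0,0],100],
    [[-1,-11,0],[0,0,0],100],
    [[-1.5,-16.5,0],[0,0,0],100],
    [[-1.9,-21.7,-0.5],[0,0,0],100],
    [[-1.9,-21.7,-3],[0,0,0],100],
    [[-1.9,-21.7,-7],[0,0,0],100],
    [[-1.9,-21.7,-11],[0,0,0],100],
    [[-1.9,-21.7,-14],[0,0,0],100],
    [[-1.9,-21.7,-16],[0,0,0],100],
    [[-1.9,-21.7,-16.6],[0,0,0],100],
  ],
)

```text
clock: 18.15
eef_pos: [582.5, -287.0, 43.7]
eef_rot: [3.141, 0.001, -1.56]
wrist_force: [-0.8, -0.3, 0.5]
finger_gap: 94.2
```

apply_moves(
  series=[
    [[0,0,0],[0,0,0],30],
    [[0,0,0],[0,0,0],30],
    [[0,0,0],[0,0,0],30],
    [[0,0,0],[0,0,0],30],
    [[0,0,0],[0,0,0],30],
    [[0,0,0],[0,0,0],30],
    [[0,0,0.5],[0,0,0],30],
    [[0,0,2],[0,0,0],30],
    [[0,0,5],[0,0,0],30],
    [[0,0,8],[0,0,0],30],
  ],
  grip_force=30,
)

```text
clock: 19.4
eef_pos: [582.6, -287.2, 126.2]
eef_rot: [-3.141, -0.0, -1.56]
wrist_force: [1.3, 0.5, -2.6]
finger_gap: 45.2
```

apply_moves(
  series=[
    [[0,0.5,3],[0,0,0],30],
    [[-0.3,2.5,5.5],[0,0,0],30],
    [[-0.8,6.5,6.5],[0,0,0],30],
    [[-1.4,11,6.5],[0,0,0],30],
    [[-2,16,6.5],[0,0,0],30],
    [[-2.6,21,6.5],[0,0,0],30],
    [[-3.2,26,6.5],[0,0,0],30],
    [[-3.8,31,6.5],[0,0,0],30],
    [[-4.5,36,6.5],[0,0,0],30],
    [[-5.2,41,6.5],[0,0,0],30],
  ],
)

```text
clock: 20.65
eef_pos: [530.2, 124.4, 190.6]
eef_rot: [-3.14, 0.0, -1.56]
wrist_force: [0.8, -0.8, -2.7]
finger_gap: 45.6
```

apply_moves(
  series=[
    [[-0.6,4.5,0],[0,0,0],30],
    [[-1.1,8.5,0],[0,0,0],30],
    [[-1.4,11,-1],[0,0,0],30],
    [[-1.5,11.8,-3],[0,0,0],30],
    [[-1.5,11.8,-5],[0,0,0],30],
    [[-1.5,11.8,-7],[0,0,0],30],
    [[-1.5,11.8,-8.4],[0,0,0],30],
    [[-1.5,11.8,-9.1],[0,0,0],30],
    [[-1.5,11.8,-9.3],[0,0,0],30],
    [[-1.5,11.8,-9.3],[0,0,0],30],
  ],
)

```text
clock: 21.9
eef_pos: [515.8, 240.8, 96.9]
eef_rot: [-3.141, 0.0, -1.56]
wrist_force: [1.0, -0.1, -1.9]
finger_gap: 45.6
```

```bash
cat > crop.py <<'E'
from h import *
import sys
s=manip.read_state();print(s['eef_pos'].round(1),s['wrist_force'].round(1),s['finger_gap'])
t=sys.argv[1]
look('scene','scene'+t)
cv2.imwrite('pics/c'+t+'.png',cv2.resize(cv2.imread('pics/scene'+t+'.png')[140:320,280:520],None,fx=3,fy=3))
E
python3 crop.py 7
```

```text
[515.8 240.8  96.9] [ 1.  -0.1 -1.9] 45.590123212759714
```

View pics/c7.png

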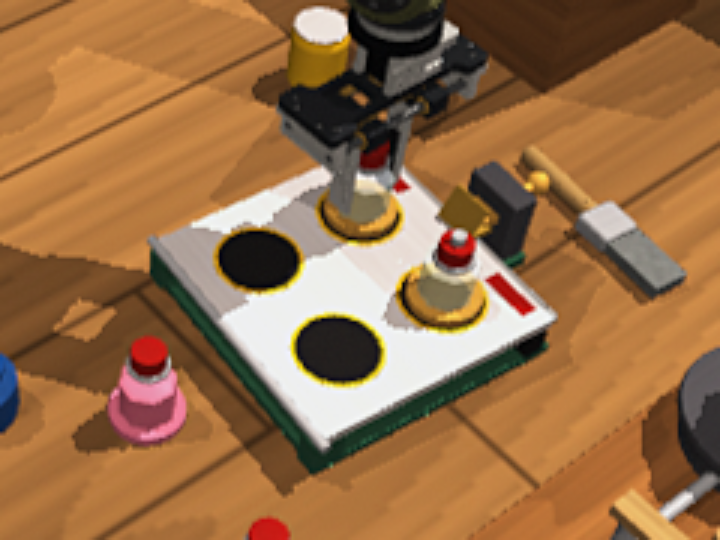

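The stand is centred on the ring at (516,241). Setting down, then pressing.

apply_moves(
  series=[
    [[0,0,-0.2],[0,0,0],30],
    [[0,0,-0.2],[0,0,0],30],
    [[0,0,-0.2],[0,0,0],75],
    [[0,0,-0.2],[0,0,0],75],
    [[0,0,-0.2],[0,0,0],75],
    [[0,0,-0.2],[0,0,0],75],
    [[0,0,2],[0,0,0],75],
    [[0,0,5],[0,0,0],75],
    [[0,0,8.5],[0,0,0],75],
    [[0,0,8.5],[0,0,0],0],
  ],
)

```text
clock: 23.2
eef_pos: [516.5, 241.2, 184.0]
eef_rot: [-3.137, 0.002, -1.56]
wrist_force: [0.5, -0.3, -0.5]
finger_gap: 63.7
```

apply_moves(
  series=[
    [[0,0,0],[0,0,0],0],
    [[0,0,0],[0,0,0],0],
    [[0,0,0],[0,0,0],0],
    [[0,0,0],[0,0,0],0],
    [[0,0,0],[0,0,0],0],
    [[0,0,0],[0,0,0],0],
    [[0,0,0],[0,0,0],0],
    [[0,0,-1],[0,0,0],0],
    [[0,0,-1.5],[0,0,0],0],
    [[0,0,-1.8],[0,0,0],0],
  ],
)

```text
clock: 24.45
eef_pos: [515.5, 240.7, 162.8]
eef_rot: [3.141, -0.0, -1.56]
wrist_force: [-0.2, 0.5, 0.5]
finger_gap: 0.3
```

```bash
python3 crop.py 8
```

```text
[515.5 240.7 162.8] [-0.2  0.5  0.5] 0.31973730173218734
```

View pics/c8.png

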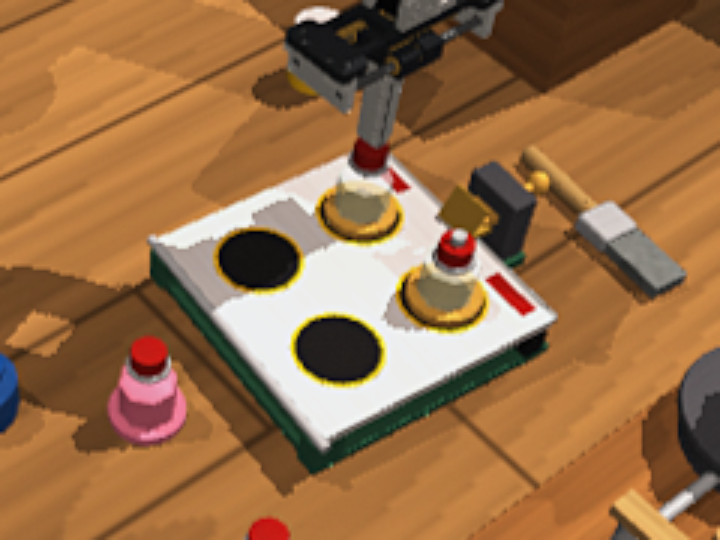

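apply_moves(
  series=[
    [[0,0,-0.4],[0,0,0],0],
    [[0,0,-0.8],[0,0,0],0],
    [[0,0,-1.2],[0,0,0],0],
    [[0,0,-1.6],[0,0,0],0],
    [[0,0,-1.9],[0,0,0],0],
    [[0,0,-2.1],[0,0,0],0],
    [[0,0,-2.2],[0,0,0],0],
    [[0,0,-2.3],[0,0,0],0],
    [[0,0,-2.3],[0,0,0],0],
    [[0,0,-2.3],[0,0,0],0],
  ],
)

```text
clock: 25.75
eef_pos: [516.3, 242.0, 143.7]
eef_rot: [-3.138, 0.003, -1.56]
wrist_force: [-9.7, 2.6, 28.2]
finger_gap: 0.6
```

28 N at 143.7 mm, so this cap is home. Moving to the stand at (420.5,-290.5).

apply_moves(
  series=[
    [[0,0,0.5],[0,0,0],0],
    [[0,0,2],[0,0,0],0],
    [[0,0,5],[0,0,0],0],
    [[-0.2,-1,7],[0,0,0],0],
    [[-0.9,-5,7],[0,0,0],0],
    [[-1.8,-10,7],[0,0,0],20],
    [[-2.7,-15,7],[0,0,0],60],
    [[-3.6,-20,7],[0,0,0],100],
    [[-4.5,-25,7],[0,0,0],100],
    [[-5.4,-30,7],[0,0,0],100],
  ],
)

```text
clock: 27.0
eef_pos: [460.8, -61.1, 210.9]
eef_rot: [-3.141, -0.0, -1.56]
wrist_force: [0.4, -0.1, 0.4]
finger_gap: 47.1
```

```bash
python3 plate.py 9
python3 - <<'E'
import cv2
cv2.imwrite('pics/c9.png',cv2.resize(cv2.imread('pics/scene9.png')[140:320,280:520],None,fx=3,fy=3))
E
```

```text
scene
[403. 193.] 40 [518.9 241.  122.7] [26. 25.  6.] 123.5
[432. 222.] 50 [633.5 228.8 124.1] [27. 28.  7.] 124.4
[329. 257.] 90 [552.1 -22.8  86.7] [29. 27.  5.] 88.0
[202. 274.] 96 [ 420.7 -290.8   85.2] [27. 27.  5.] 86.7
[369. 318.] 124 [737.7 -56.2  87.6] [28. 28.  7.] 88.0
[166. 326.] 134 [ 499.  -412.5   86.1] [29. 28.  5.] 87.4
[277. 358.] 150 [ 697.7 -264.2   87.2] [28. 28.  7.] 87.9
[184. 374.] 101 [ 640.9 -428.9  140.6] [44. 43.  5.] 142.0
[202. 392.] 25 [ 662.6 -417.6   76.4] [ 5.  7. 12.] 74.0
dark [366. 226.] 386 [505.7 132.6  51.2] [67. 67. 10.]
dark [392. 256.] 455 [621.3 120.9  51.2] [68. 70.  9.]
dark [522. 297.] 201 [890.4 285.8  47.8] [107.  26.  33.]
spot ray@50 392 256 [620.7 121.6  50. ]
spot ray@50 366 226 [505.  133.3  50. ]
top
[352. 152.] 83 [733.9 -56.9  92.3] [23. 20. 11.] 90.7
[436. 167.] 90 [ 695.4 -266.    90.7] [24. 25.  8.] 90.5
[236. 194.] 22 [629.3 227.4 125.4] [19. 19.  5.] 126.4
[339. 225.] 43 [550.9 -24.   89. ] [17. 20.  4.] 90.5
[498. 245.] 90 [ 497.1 -412.5   89.3] [20. 23.  7.] 89.6
dark [283. 201.] 499 [620.3 119.3  51.4] [63. 62. 19.]
dark [279. 246.] 511 [505.3 130.5  51.5] [62. 64. 21.]
spot ray@50 279 246 [505.3 130.6  50. ]
spot ray@50 283 201 [620.5 119.5  50. ]
```

View pics/c9.png

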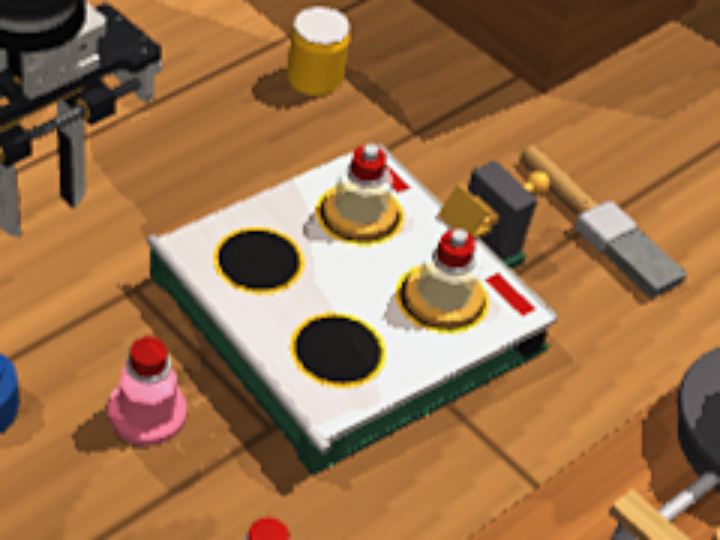

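View pics/scene9.png

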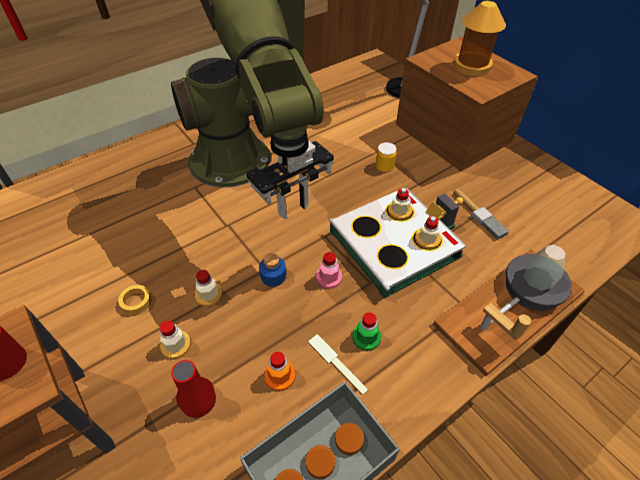

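Two stands are in place and the other two haven't moved. Next is (420.5,-290.5).

apply_moves(
  series=[
    [[-1,-5.8,0],[0,0,0],100],
    [[-2,-11.6,0],[0,0,0],100],
    [[-3.1,-17.4,0],[0,0,0],100],
    [[-4.1,-23.1,-0.5],[0,0,0],100],
    [[-4.1,-23.1,-3],[0,0,0],100],
    [[-4.1,-23.1,-7],[0,0,0],100],
    [[-4.1,-23.1,-11],[0,0,0],100],
    [[-4.1,-23.1,-14],[0,0,0],100],
    [[-4.1,-23.1,-16],[0,0,0],100],
    [[-4.1,-23.1,-16.6],[0,0,0],100],
  ],
)

```text
clock: 28.35
eef_pos: [420.3, -289.7, 43.7]
eef_rot: [3.14, 0.001, -1.56]
wrist_force: [0.2, -0.5, 0.5]
finger_gap: 94.0
```

apply_moves(
  series=[
    [[0,0,0],[0,0,0],30],
    [[0,0,0],[0,0,0],30],
    [[0,0,0],[0,0,0],30],
    [[0,0,0],[0,0,0],30],
    [[0,0,0],[0,0,0],30],
    [[0,0,0],[0,0,0],30],
    [[0,0,0.5],[0,0,0],30],
    [[0,0,2],[0,0,0],30],
    [[0,0,5],[0,0,0],30],
    [[0,0,8],[0,0,0],30],
  ],
  grip_force=30,
)

```text
clock: 29.6
eef_pos: [420.5, -290.1, 126.1]
eef_rot: [3.142, 0.0, -1.56]
wrist_force: [0.2, 0.0, -4.3]
finger_gap: 45.8
```

apply_moves(
  series=[
    [[0,0.5,3],[0,0,0],30],
    [[0.5,2.5,5.5],[0,0,0],30],
    [[1.3,6.5,6.5],[0,0,0],30],
    [[2.3,11.5,6.5],[0,0,0],30],
    [[3.3,16.5,6.5],[0,0,0],30],
    [[4.3,21.5,6.5],[0,0,0],30],
    [[5.3,26.5,6.5],[0,0,0],30],
    [[6.3,31.5,6.5],[0,0,0],30],
    [[7.3,36,6.5],[0,0,0],30],
    [[8.1,40,6],[0,0,0],30],
  ],
)

```text
clock: 30.85
eef_pos: [501.8, 111.5, 185.6]
eef_rot: [-3.14, 0.0, -1.559]
wrist_force: [0.5, 0.7, -4.6]
finger_gap: 45.5
```

apply_moves(
  series=[
    [[0.3,1.7,-1],[0,0,0],30],
    [[0.4,2.2,-2.5],[0,0,0],30],
    [[0.4,2.2,-4.5],[0,0,0],30],
    [[0.4,2.2,-6.5],[0,0,0],30],
    [[0.4,2.2,-8],[0,0,0],30],
    [[0.4,2.2,-8.6],[0,0,0],30],
    [[0.4,2.2,-8.8],[0,0,0],30],
    [[0.4,2.2,-8.8],[0,0,0],30],
    [[0.4,2.2,-8.8],[0,0,0],30],
    [[0.4,2.2,-8.8],[0,0,0],30],
  ],
)

```text
clock: 32.1
eef_pos: [505.8, 131.8, 96.8]
eef_rot: [-3.141, 0.0, -1.56]
wrist_force: [-0.8, 0.3, -3.6]
finger_gap: 45.5
```

```bash
python3 crop.py 10
```

```text
[505.8 131.8  96.8] [-0.8  0.3 -3.6] 45.52312077789504
```

View pics/c10.png

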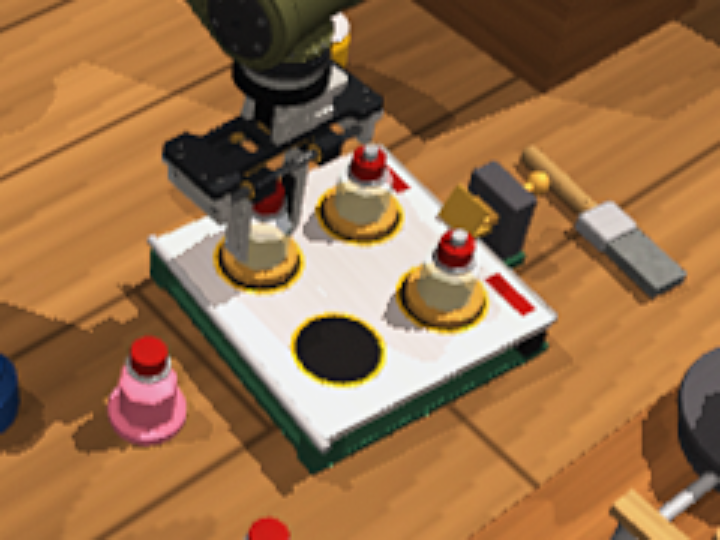

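Centred on the ring at (505,132). Releasing and pressing.

apply_moves(
  series=[
    [[0,0,-0.2],[0,0,0],30],
    [[0,0,-0.2],[0,0,0],30],
    [[0,0,-0.2],[0,0,0],75],
    [[0,0,-0.2],[0,0,0],75],
    [[0,0,-0.2],[0,0,0],75],
    [[0,0,-0.2],[0,0,0],75],
    [[0,0,2],[0,0,0],75],
    [[0,0,5],[0,0,0],75],
    [[0,0,8.5],[0,0,0],75],
    [[0,0,8.5],[0,0,0],0],
  ],
)

```text
clock: 33.4
eef_pos: [506.6, 131.9, 183.8]
eef_rot: [-3.137, 0.001, -1.56]
wrist_force: [-0.0, -0.3, -0.4]
finger_gap: 63.5
```

apply_moves(
  series=[
    [[0,0,0],[0,0,0],0],
    [[0,0,0],[0,0,0],0],
    [[0,0,0],[0,0,0],0],
    [[0,0,0],[0,0,0],0],
    [[0,0,0],[0,0,0],0],
    [[0,0,0],[0,0,0],0],
    [[0,0,0],[0,0,0],0],
    [[0,0,-1],[0,0,0],0],
    [[0,0,-1.5],[0,0,0],0],
    [[0,0,-1.8],[0,0,0],0],
  ],
)

```text
clock: 34.65
eef_pos: [505.5, 131.7, 162.8]
eef_rot: [3.141, -0.0, -1.56]
wrist_force: [0.4, 0.4, 0.8]
finger_gap: 0.4
```

```bash
python3 crop.py 11
```

```text
[505.5 131.7 162.8] [0.4 0.4 0.8] 0.431654543655283
```

View pics/c11.png

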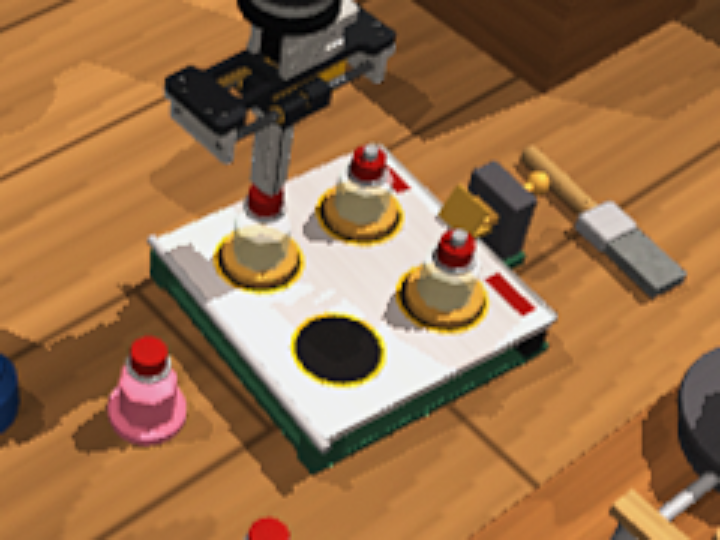

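apply_moves(
  series=[
    [[0,0,-0.4],[0,0,0],0],
    [[0,0,-0.8],[0,0,0],0],
    [[0,0,-1.1],[0,0,0],0],
    [[0,0,-1.4],[0,0,0],0],
    [[0,0,-1.6],[0,0,0],0],
    [[0,0,-1.8],[0,0,0],0],
    [[0,0,-2],[0,0,0],0],
    [[0,0,-2.1],[0,0,0],0],
    [[0,0,-2.1],[0,0,0],0],
    [[0,0,-2.1],[0,0,0],0],
  ],
)

```text
clock: 35.95
eef_pos: [506.3, 132.8, 145.1]
eef_rot: [-3.138, 0.002, -1.56]
wrist_force: [-9.7, 4.9, 25.7]
finger_gap: 0.3
```

apply_moves(
  series=[
    [[0,0,0.5],[0,0,0],0],
    [[0,0,2],[0,0,0],0],
    [[0,0,5],[0,0,0],0],
    [[0,-1,6.8],[0,0,0],0],
    [[0,-5,6.8],[0,0,0],0],
    [[-0.1,-10,6.8],[0,0,0],20],
    [[-0.2,-15,6.8],[0,0,0],60],
    [[-0.3,-20,6.8],[0,0,0],100],
    [[-0.4,-25,6.8],[0,0,0],100],
    [[-0.5,-30,6.8],[0,0,0],100],
  ],
)

```text
clock: 37.2
eef_pos: [500.4, -170.0, 211.2]
eef_rot: [-3.141, -0.0, -1.56]
wrist_force: [0.3, -0.6, -0.4]
finger_gap: 46.8
```

```bash
python3 plate.py 12
```

```text
scene
[403. 193.] 41 [518.3 239.8 123.1] [26. 25.  6.] 124.1
[368. 208.] 47 [505.6 131.6 121.7] [29. 26.  5.] 123.1
[432. 222.] 50 [633.9 230.5 123.2] [28. 29.  7.] 123.4
[329. 257.] 89 [553.1 -23.6  87. ] [27. 27.  6.] 87.9
[369. 318.] 124 [737.  -55.5  86.9] [29. 28.  6.] 87.8
[166. 327.] 124 [ 498.9 -413.1   86.8] [30. 27.  6.] 87.5
[277. 358.] 151 [ 697.2 -264.4   86.6] [28. 29.  5.] 87.9
[184. 374.] 102 [ 641.1 -428.8  140.6] [44. 43.  6.] 141.4
[202. 392.] 29 [ 661.8 -416.8   75.3] [ 4.  8. 10.] 73.7
dark [392. 256.] 456 [621.2 120.7  51.3] [68. 68.  9.]
dark [522. 297.] 201 [890.1 285.7  48.4] [112.  26.  33.]
spot ray@50 392 256 [620.7 121.5  50. ]
top
[352. 152.] 82 [734.2 -55.7  89.7] [24. 23.  7.] 90.0
[436. 167.] 90 [ 695.  -265.    88.6] [26. 23.  7.] 88.9
[237. 194.] 20 [628.6 227.4 124.3] [17. 20.  7.] 124.5
[340. 226.] 70 [548.1 -24.   90.9] [18. 20.  7.] 91.5
[500. 243.] 26 [ 502.1 -418.3   87.4] [10. 16.  5.] 88.8
dark [283. 201.] 443 [620.6 118.9  51.3] [63. 62. 19.]
spot ray@50 283 201 [620.7 119.5  50. ]
```

View pics/scene12.png

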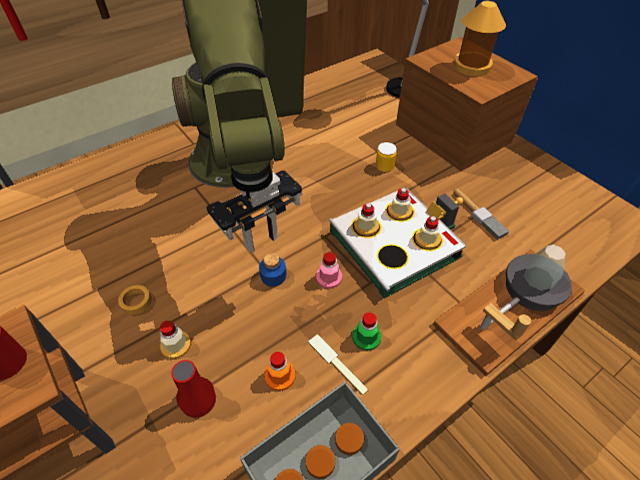

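Three are done. The last stand is still at (498,-412.5).

apply_moves(
  series=[
    [[0,-6,0],[0,0,0],100],
    [[-0.1,-12,0],[0,0,0],100],
    [[-0.1,-18,0],[0,0,0],100],
    [[-0.2,-24.4,-0.5],[0,0,0],100],
    [[-0.2,-24.4,-3],[0,0,0],100],
    [[-0.2,-24.4,-7],[0,0,0],100],
    [[-0.2,-24.4,-11],[0,0,0],100],
    [[-0.2,-24.4,-14],[0,0,0],100],
    [[-0.2,-24.4,-16],[0,0,0],100],
    [[-0.2,-24.4,-16.6],[0,0,0],100],
  ],
)

```text
clock: 38.55
eef_pos: [498.7, -411.8, 43.9]
eef_rot: [3.141, 0.001, -1.56]
wrist_force: [0.9, 0.3, -0.5]
finger_gap: 94.1
```

apply_moves(
  series=[
    [[0,0,0],[0,0,0],30],
    [[0,0,0],[0,0,0],30],
    [[0,0,0],[0,0,0],30],
    [[0,0,0],[0,0,0],30],
    [[0,0,0],[0,0,0],30],
    [[0,0,0],[0,0,0],30],
    [[0,0,0.5],[0,0,0],30],
    [[0,0,2],[0,0,0],30],
    [[0,0,5],[0,0,0],30],
    [[0,0,8],[0,0,0],30],
  ],
  grip_force=30,
)

```text
clock: 39.8
eef_pos: [498.6, -412.2, 126.2]
eef_rot: [-3.141, -0.0, -1.56]
wrist_force: [-0.4, -0.1, -2.2]
finger_gap: 45.8
```

apply_moves(
  series=[
    [[0,0.5,3],[0,0,0],30],
    [[0.5,2.5,5.5],[0,0,0],30],
    [[1.5,6.5,6.5],[0,0,0],30],
    [[2.6,11.5,6.5],[0,0,0],30],
    [[3.8,16.5,6.5],[0,0,0],30],
    [[4.9,21.5,6.5],[0,0,0],30],
    [[6,26.5,6.5],[0,0,0],30],
    [[7.2,31.5,6.5],[0,0,0],30],
    [[8.3,36.5,6.5],[0,0,0],30],
    [[9.4,41.5,6.5],[0,0,0],30],
  ],
)

```text
clock: 41.05
eef_pos: [592.8, 4.5, 190.6]
eef_rot: [-3.141, -0.0, -1.56]
wrist_force: [-0.2, -0.2, -2.4]
finger_gap: 45.4
```

apply_moves(
  series=[
    [[1.2,5,0],[0,0,0],30],
    [[2.1,9,0],[0,0,0],30],
    [[2.7,11.3,-1],[0,0,0],30],
    [[2.8,11.8,-3],[0,0,0],30],
    [[2.8,11.8,-5],[0,0,0],30],
    [[2.8,11.8,-7],[0,0,0],30],
    [[2.8,11.8,-8.4],[0,0,0],30],
    [[2.8,11.8,-9.1],[0,0,0],30],
    [[2.8,11.8,-9.3],[0,0,0],30],
    [[2.8,11.8,-9.3],[0,0,0],30],
  ],
)

```text
clock: 42.3
eef_pos: [620.8, 120.7, 96.9]
eef_rot: [-3.141, 0.0, -1.56]
wrist_force: [-0.2, -0.1, -2.9]
finger_gap: 45.6
```

```bash
python3 crop.py 13
```

```text
[620.8 120.7  96.9] [-0.2 -0.1 -2.9] 45.592889650739956
```

View pics/c13.png

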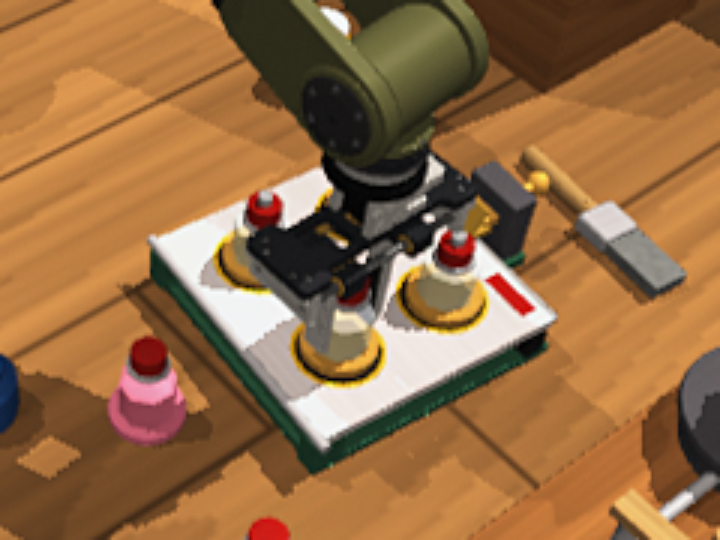

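The fourth stand is centred on the last ring.

apply_moves(
  series=[
    [[0,0,-0.2],[0,0,0],30],
    [[0,0,-0.2],[0,0,0],30],
    [[0,0,-0.2],[0,0,0],75],
    [[0,0,-0.2],[0,0,0],75],
    [[0,0,-0.2],[0,0,0],75],
    [[0,0,-0.2],[0,0,0],75],
    [[0,0,2],[0,0,0],75],
    [[0,0,5],[0,0,0],75],
    [[0,0,8.5],[0,0,0],75],
    [[0,0,8.5],[0,0,0],0],
  ],
)

```text
clock: 43.6
eef_pos: [621.6, 120.9, 184.4]
eef_rot: [-3.137, 0.001, -1.56]
wrist_force: [-0.4, 0.0, 0.4]
finger_gap: 63.7
```

apply_moves(
  series=[
    [[0,0,0],[0,0,0],0],
    [[0,0,0],[0,0,0],0],
    [[0,0,0],[0,0,0],0],
    [[0,0,0],[0,0,0],0],
    [[0,0,0],[0,0,0],0],
    [[0,0,0],[0,0,0],0],
    [[0,0,0],[0,0,0],0],
    [[0,0,-1],[0,0,0],0],
    [[0,0,-1.5],[0,0,0],0],
    [[0,0,-1.8],[0,0,0],0],
  ],
)

```text
clock: 44.85
eef_pos: [620.5, 120.7, 162.8]
eef_rot: [3.141, -0.0, -1.56]
wrist_force: [0.5, 0.1, 0.7]
finger_gap: 0.5
```

```bash
python3 crop.py 14
```

```text
[620.5 120.7 162.8] [0.5 0.1 0.7] 0.47552008004109525
```

View pics/c14.png

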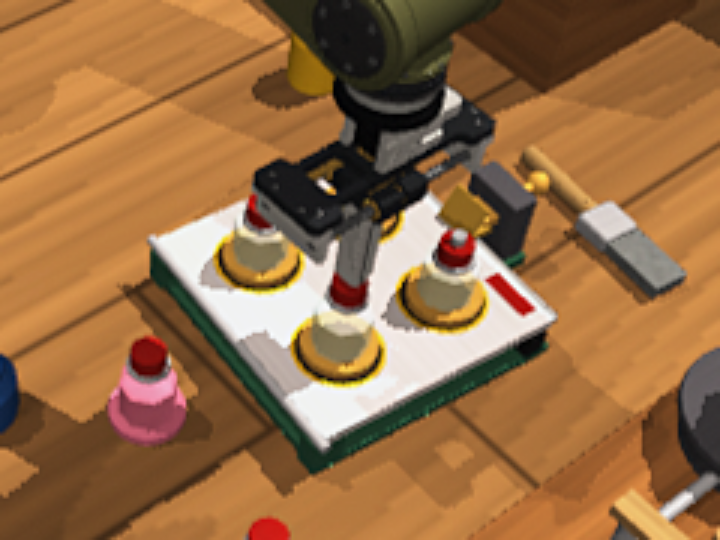

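apply_moves(
  series=[
    [[0,0,-0.4],[0,0,0],0],
    [[0,0,-0.8],[0,0,0],0],
    [[0,0,-1.1],[0,0,0],0],
    [[0,0,-1.4],[0,0,0],0],
    [[0,0,-1.6],[0,0,0],0],
    [[0,0,-1.8],[0,0,0],0],
    [[0,0,-2],[0,0,0],0],
    [[0,0,-2.1],[0,0,0],0],
    [[0,0,-2.1],[0,0,0],0],
    [[0,0,-2.1],[0,0,0],0],
  ],
)

```text
clock: 46.15
eef_pos: [621.2, 121.8, 145.2]
eef_rot: [-3.138, 0.002, -1.56]
wrist_force: [-8.3, 4.8, 19.8]
finger_gap: 0.5
```

apply_moves(
  series=[
    [[0,0,0.5],[0,0,0],0],
    [[0,0,2],[0,0,0],0],
    [[0,0,5],[0,0,0],0],
    [[0,-1,7],[0,0,0],0],
    [[-0.5,-5,8],[0,0,0],0],
    [[-1.5,-10,8],[0,0,0],0],
    [[-3,-15,8],[0,0,0],0],
    [[-5,-20,8],[0,0,0],0],
    [[-7.5,-25,8],[0,0,0],0],
    [[-10,-30,8],[0,0,0],0],
  ],
)

```text
clock: 47.4
eef_pos: [519.7, -180.8, 223.2]
eef_rot: [-3.141, -0.0, -1.56]
wrist_force: [1.3, -1.1, 0.1]
finger_gap: 0.3
```

apply_moves(
  series=[
    [[0,-3,0],[0,0,0],0],
    [[0,-7,0],[0,0,0],0],
    [[0,-12,0],[0,0,0],0],
    [[0,-16,0],[0,0,0],0],
    [[0,-18,0],[0,0,0],0],
    [[0,-18,0],[0,0,0],0],
    [[0,-18,0],[0,0,0],0],
    [[0,-18,0],[0,0,0],0],
    [[0,-18,0],[0,0,0],0],
    [[0,-18,0],[0,0,0],0],
  ],
)

```text
clock: 48.65
eef_pos: [520.7, -358.9, 222.6]
eef_rot: [-3.141, -0.0, -1.56]
wrist_force: [-0.1, -0.1, -0.2]
finger_gap: 0.3
```

```bash
python3 plate.py 15
python3 - <<'E'
import cv2,numpy as np
from h import *
cv2.imwrite('pics/c15.png',cv2.resize(cv2.imread('pics/scene15.png')[150:285,320:480],None,fx=4,fy=4))
# plate flatness and brass foot centres from both views
for n in ['scene','top']:
    f=np.load(f'/tmp/{n}15.npz');img,W=f['img'],f['W'];hsv=cv2.cvtColor(img,cv2.COLOR_RGB2HSV)
    m=(hsv[...,1]<40)&(hsv[...,2]>150)&(W[...,2]>35)&(W[...,2]<65)&(W[...,1]>60)&(W[...,1]<310)&(W[...,0]>440)&(W[...,0]<700)
    P=W[m];A=np.c_[P[:,0]-565,P[:,1]-185,np.ones(len(P))];print(n,len(P),np.linalg.lstsq(A,P[:,2],rcond=None)[0].round(4))
E
```

```text
scene
[403. 193.] 43 [517.8 239.9 123. ] [26. 27.  6.] 124.0
[368. 208.] 45 [504.9 132.2 122.2] [28. 26.  6.] 123.0
[432. 222.] 50 [634.1 229.9 124.6] [27. 30.  9.] 124.2
[395. 239.] 57 [622.2 119.8 122.6] [29. 27.  5.] 123.9
[329. 257.] 91 [553.6 -23.4  87.9] [26. 29.  7.] 88.4
[369. 318.] 124 [737.  -55.9  87.4] [28. 29.  7.] 88.0
[277. 358.] 152 [ 698.  -264.3   86.9] [28. 28.  6.] 87.7
[184. 374.] 104 [ 641.9 -428.9  140.9] [43. 43.  6.] 141.9
[201. 390.] 132 [ 661.7 -418.9   97.6] [ 6. 11. 15.] 93.7
dark [522. 297.] 206 [889.4 286.1  47.6] [109.  26.  33.]
top
[352. 152.] 83 [735.2 -56.9  92.1] [22. 20. 11.] 90.8
[436. 167.] 86 [ 694.9 -265.8   89.7] [20. 26.  6.] 90.5
[340. 226.] 67 [549.7 -24.   89.4] [20. 20.  7.] 89.4
scene 3540 [1.00000e-03 4.60000e-03 5.07925e+01]
top 5607 [1.20000e-03 3.80000e-03 5.08736e+01]
```

View pics/c15.png

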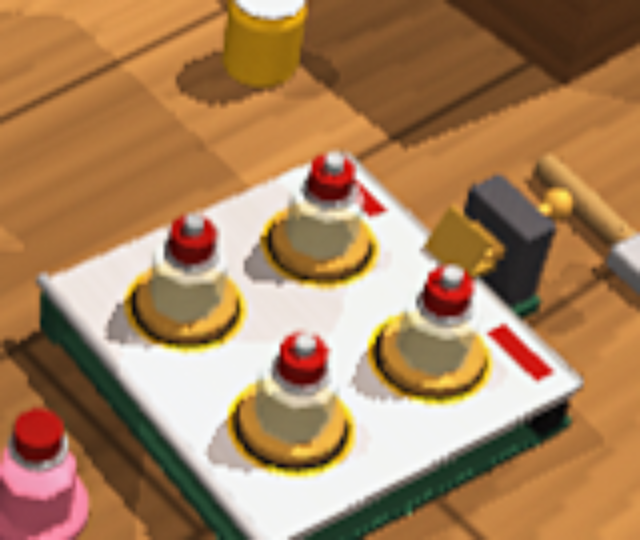

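View pics/top15.png

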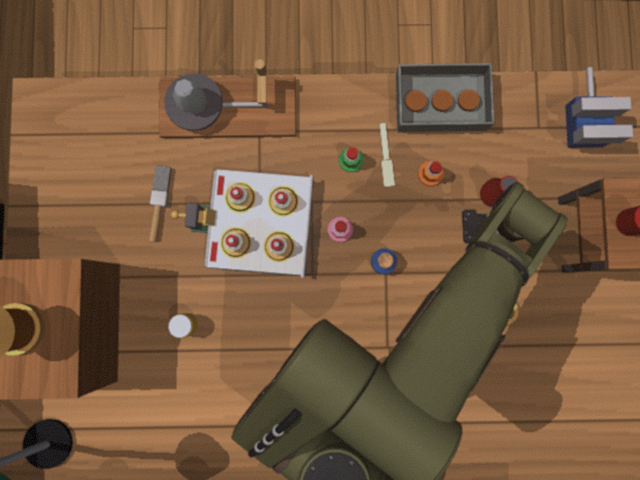

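All four stands are upright and centred with their caps home. The plate slope is about 0.004 rad, the catch is over its edge, and the arm is clear. Handing in.

Run:
```python
from h import *
print(manip.read_state()['clock'],manip.sign_off())
```

```text
the job is handed in; nothing more can be done
48.75 None
```

I finished the job and handed it in at 48.75 s; no verdict is reported. I pushed the plate level at press_right (21 N, down to its stop), and the catch snapped over its edge. All four clear prism stands now stand on the plate, one per spot, and I pressed each cap with closed fingers.

**Plate:** in the last pictures it has a slope of about 0.004 rad in both views, with the catch over its edge.

**Stands:** all four look upright. Their cap centres are within about 3 mm of the measured spot centres.

**Caps:** pressing ended at 20–28 N, well above the 9 N needed to slide. The fingertip depths matched a cap that is fully home. The cap tops read 123–124 mm against about 121 mm expected. The cameras read unpressed caps high by a similar amount, and the shaft tips showing through may add to it.

**Other things:** the jar, chimney, spatula, tin, brush and look-alike stands appear unmoved in the final views. The arm hid the collar in the last top view, and I did not measure it in the last scene view. The robot was touching nothing.

No check failed. I saw no sign of a stand being knocked aside.

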